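# Load the amber colour bar into the bar warmer

## Task

Take the amber glass bar out of the wooden rack and lower it foot first, at a tilt, past the front of the warmer's red head into the bore beneath it; let go so that it leans by itself on the bore's front rim. Then tip it upright under the head, so that it stands straight with its foot flat on the bore's floor. It is glass, so do not drop it, leave the other two bars standing where they are in the rack, and do not knock over the green jar.

Things in the scene. Friction and masses are not known exactly. Their poses are not given: they have to be found in the camera images.
- amber_mid (a point): Centre (half-way up) of the amber-orange glass bar, a plain round rod 24 mm in diameter and 170 mm long, about 0.19 kg. Its z axis runs along the bar towards the top. At the start it stands upright in one of the rack's three holes, its foot 10 mm above the table.
- amber_foot (a point): Centre of the amber bar's flat lower end, 85 mm below its centre; z axis along the bar, up.
- blue_mid (a point): Centre of the dark blue bar, of the same shape, in another hole of the rack. To be left alone.
- green_mid (a point): Centre of the green bar, of the same shape, in another hole of the rack. To be left alone.
- rack: Fixed wooden block, 70 mm (x) by 210 mm (y) by 45 mm high, origin at the centre of its underside. Three vertical holes 28 mm across and 35 mm deep in a row along its y axis at y = -66, 0 and +66 mm, each with one bar. The bars stand 135 mm out of it.
- warmer: Fixed bar warmer (cold), origin at the centre of its underside; its open front faces its own -x, roughly towards the robot. Grey base block 120 mm (x) by 200 mm (y) by 65 mm high with a vertical oblong bore in its middle; two 16 mm posts at x = 14, y = -86 and 86 mm carry the red head over the bore. Nothing stands in front of the head or between the posts.
- head (a point): Centre of the underside of the red box-shaped heater head, 192 mm above the table; the head is 52 mm (x) by 200 mm (y) by 36 mm, from 14 mm in front of the bore's axis to 38 mm behind it. The bar cannot be lowered in upright: there are only 127 mm between base and head. Standing on the bore's floor it clears the head by 12 mm.
- bore_mouth (a point): Centre of the bore's mouth, 65 mm above the table, axes as the warmer. A plain vertical pocket 40 mm along x, 30 mm along y, 55 mm deep. Let go in it with its top to the front (-x), the bar comes to lean about 17 degrees on the front rim; pushed lightly (1 N) towards +x above the base it tips up, and from about 7 degrees on it rights itself; pushed much past upright it leans on the back rim.
- bore_floor (a point): Centre of the bore's flat floor, 10 mm above the table, axes as the warmer.
- jar: Green glass jar with a steel cap, 56 mm in diameter, 75 mm tall, origin at the centre of its underside; a bystander.
There are look-alikes about, which are no part of the job. Of the things that look like the part that bears amber_mid, the largest one is meant.

How it is judged:
By the outcome, as a careful person would: the job done as asked, in the order asked, and still so for the second after the job is handed in, with the robot touching nothing.
It also fails if it takes over 64 s, if anything falls off the work surface, if the arm or the gripper's body presses on something with over 40 N, if the wrist force passes 120 N, or if a joint passes its speed limit or range.

## Robot

A 6-joint arm with a two-finger parallel gripper is mounted at the origin on the work surface. World frame = base frame: x ahead of the robot, y to its left, z up, the work surface at z = 0. Lengths are in m, angles in rad, forces in N, time in s.
With the tool pointing down it reaches from about 0.325 to 0.9 m from the base axis. Payload 6.1 kg.
Tool frame: the origin (TCP) lies midway between the tips of the shut fingers; the grasp point (between the pads) lies 19 mm behind it; z points along the fingers, y is the line along which they close (so a half turn about z gives the same grasp; the last joint's range is limited). The gripper opens to 85 mm and grips with 20 to 120 N. Pads are 22 mm wide; open, the fingers measure 114 mm over their backs; the gripper's body (76 mm by 85 mm) begins 54 mm behind the grasp point. The pads swing forward as they close: fully open they stand 13 mm farther back than shut.
Start: joints at [1.196, 0.22, 1.526, -0, 1.395, -0.126], TCP at [0.154, 0.606, 0.231] pointing down, gripper open.
Joint ranges: [-2.98, 2.98], [-0.91, 2.08], [0.09, 2.57], [-1.24, 4.39], [0.2, 2.65], [-2.68, 2.68]. Speed limits (rad/s): [2.57, 2.57, 3.01, 3.14, 3.14, 3.14].

## Interface

Orientations are given as [roll, pitch, yaw] about the fixed x, y, z axes, in that order (R = Rz(yaw) Ry(pitch) Rx(roll)).
In Python, from plant import movep, move_l, set_joints, gripper_to, hold, inverse_kinematics, observe, get_image, get_calibration, Unreachable, job_done gives the robot as it stands. Calls block until the motion is done:
- movep(position, orientation): joint-space move of the TCP to a pose.
- move_l(position, feed=0.15, rotation=None, max_force=None): straight line of the TCP; rotation=None keeps the orientation; feed is the mean speed in m/s. With max_force (N) it stops when the force on the tool has changed by that much, and returns True; else False.
- set_joints(angles): joint-space move.
- gripper_to(opening, f_grip=None): finger opening in m; f_grip is the grip in N (None keeps the last); returns when the fingers have stopped.
- hold(seconds).
- inverse_kinematics(position, orientation): joint angles nearest the present ones, or None.
- observe(): the state.
- get_image(name): name is "side" or "top" or "wrist"; returns (picture, depth): 480x640x3 uint8, red, green, blue; 480x640 float32, m along the optical axis (not along the pixel's ray), 0 where there is no reading.
- get_calibration(name): a dict with "intrinsics" (3x3 intrinsics, pixels), "dist_coeffs" ([k1, k2, p1, p2, k3] as OpenCV has them; the pictures are not rectified), "world_from_camera" (4x4, takes a point from camera to world coordinates). Camera axes: x right, y down, z forward; pixel columns grow to the right and rows downward; lengths in m; the calibration is good to about 2 mm. A picture is of the moment at which its call begins: read the wrist's pose just before it. get_calibration takes no time and is no camera call; for the wrist camera it gives the pose at the moment of the call.
A pose or a line that the arm cannot do raises Unreachable and nothing moves.
- job_done(): hands the job in; it is judged then, once.
The state is a dict: "time_s": time; "q": joint angles; "joint_velocities": joint speeds; "joint_torque": joint torques, N m; "eef_pos": TCP position; "tcp_rot": TCP orientation; "ft_force": force on the tool from outside, world axes, zero at the start; "torque": the same for the moment, N m; "opening": finger opening in m; "grasp_force": force on a finger pad.
Only numpy, scipy, OpenCV 4.12 (cv2) and the standard library are available. Lean on these libraries where they do the work, as an engineer would, in place of code of your own. Each camera call takes 0.05 s, during which the arm holds its last target. There are 200 camera calls.

## Working session

There is one attempt and no reset: what is moved stays moved. The work goes in short steps, each a Python script; the robot and the scene stay as the last script left them, time stands still between calls to the robot, and variables do not carry over. Pictures are saved under pics/ and viewed, at most 10 in all, crops included, and the job is handed in when it is done.

```bash
ls; mkdir -p pics; python3 - <<'E'
from plant import *
import cv2,numpy as np
ims=[]
for n in("top","side"):
    p,d=get_image(n); np.savez(f"/tmp/{n}.npz",p=p,d=d); cv2.imwrite(f"pics/{n}0.png",p[:,:,::-1])
    c=get_calibration(n); print(n,np.round(c["intrinsics"],1).tolist(),c["dist_coeffs"],np.round(c["world_from_camera"],3).tolist())
print(observe()["time_s"])
E
```

```text
pics
top [[455.8, 0.0, 309.9], [0.0, 455.8, 239.5], [0.0, 0.0, 1.0]] [-0.10675848  0.          0.          0.          0.        ] [[0.004, -0.993, 0.117, 0.544], [-1.0, -0.005, -0.012, 0.022], [0.013, -0.117, -0.993, 1.001], [0.0, 0.0, 0.0, 1.0]]
side [[480.5, 0.0, 324.0], [0.0, 480.5, 240.4], [0.0, 0.0, 1.0]] [-0.09364523  0.          0.          0.          0.        ] [[-0.954, -0.233, 0.189, 0.509], [-0.299, 0.733, -0.61, 0.479], [0.003, -0.639, -0.769, 0.744], [0.0, 0.0, 0.0, 1.0]]
0.1
```

View pics/top0.png

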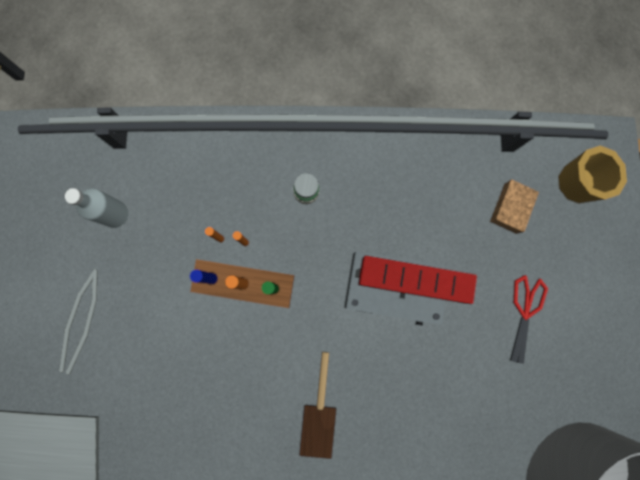

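View pics/side0.png

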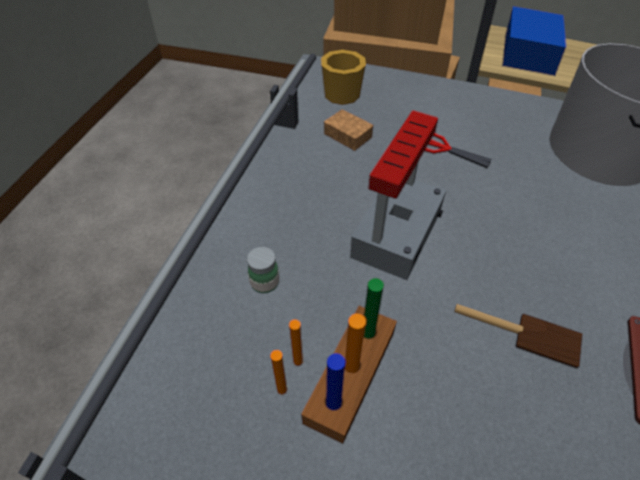

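The top view shows the amber candidates: a bar in the rack at (232,282), and two small loose orange rods at (212,232) and (238,237). The largest, in the rack between blue (200,276) and green (269,288), is the one meant. The warmer head is at about (418,280), with its base front at (420,318). The jar is at (306,187).

```bash
cat > h.py <<'E'
from plant import *
import cv2,numpy as np
def cloud(n,p=None,d=None,c=None):
    if p is None:
        c=get_calibration(n); p,d=get_image(n)
    v,u=np.nonzero(d>0)
    xy=cv2.undistortPoints(np.stack([u,v],1).astype(float)[:,None],c["intrinsics"],np.array(c["dist_coeffs"]))[:,0]
    z=d[v,u]; P=np.c_[xy*z[:,None],z]; T=np.array(c["world_from_camera"])
    return P@T[:3,:3].T+T[:3,3],p[v,u],np.stack([u,v],1),p
def hsv(col): return cv2.cvtColor(col[None],cv2.COLOR_RGB2HSV)[0].astype(int)
E
python3 - <<'E'
from h import *
for n in("top","side"):
    f=np.load(f"/tmp/{n}.npz"); W,C,px,_=cloud(n,f["p"],f["d"],get_calibration(n)); H=hsv(C)
    print(n)
    inb=(abs(W[:,0]-.5)<.35)&(abs(W[:,1])<.5)
    sel=lambda lo,hi,m:(H[:,0]>=lo)&(H[:,0]<=hi)&(H[:,1]>150)&inb&m
    for nm,lo,hi in(("amber",8,14),("blue",115,125),("green",50,75)):
        m=sel(lo,hi,(W[:,2]>.12)&(H[:,2]>60)); 
        if m.sum():
            q=W[m]; t=q[q[:,2]>np.percentile(q[:,2],95)-.012]
            print(nm,m.sum(),"zmax",q[:,2].max().round(4),"top mean",t.mean(0).round(4),"all",q.mean(0).round(4),"ext",np.ptp(t,0).round(3))
    for nm,m in(("head",sel(0,4,(W[:,2]>.215)&(W[:,2]<.25))|sel(176,180,(W[:,2]>.215)&(W[:,2]<.25))),
                ("base",inb&(W[:,2]>.055)&(W[:,2]<.075)&(W[:,1]<-.02)&(H[:,1]<80)&(W[:,1]>-.4)&(W[:,0]<.55)),
                ("rack",(H[:,0]>5)&(H[:,0]<20)&inb&(W[:,2]>.038)&(W[:,2]<.052)&(W[:,1]>.02)),
                ("jar",inb&(W[:,2]>.067)&(W[:,2]<.085)&(W[:,0]>.55)&(abs(W[:,1])<.1))):
        q=W[m]
        if len(q)<10: print(nm,len(q));continue
        r=cv2.minAreaRect((q[:,:2]*1000).astype(np.float32)); print(nm,len(q),"z",np.median(q[:,2]).round(4),[np.round(x,1) for x in r])
E
```

```text
top
amber 291 zmax 0.1834 top mean [0.5626 0.1519 0.1798] all [0.5965 0.1603 0.1544] ext [0.022 0.022 0.013]
blue 171 zmax 0.1831 top mean [0.5731 0.2163 0.1792] all [0.573  0.214  0.1702] ext [0.02  0.023 0.013]
green 99 zmax 0.1846 top mean [0.5529 0.0861 0.1801] all [0.5529 0.0852 0.1774] ext [0.016 0.018 0.011]
head 3103 z 0.2283 [array([ 566.1, -172.6]), array([198.2,  50.2]), np.float64(80.2)]
base 2240 z 0.0654 [array([ 520.7, -166.8]), array([202. ,  51.8]), np.float64(80.8)]
rack 2579 z 0.045 [array([592.7, 149.5]), array([210.3, 130.5]), np.float64(81.3)]
jar 504 z 0.0748 [array([669.5, -12.2]), array([177. , 242.8]), np.float64(87.9)]
side
amber 199 zmax 0.1816 top mean [0.5658 0.1593 0.1748] all [0.5904 0.1664 0.1425] ext [0.02  0.022 0.014]
blue 351 zmax 0.1839 top mean [0.5729 0.2196 0.1804] all [0.5733 0.2222 0.1713] ext [0.022 0.023 0.013]
green 159 zmax 0.1837 top mean [0.5529 0.0892 0.1806] all [0.5529 0.0892 0.1806] ext [0.02  0.022 0.007]
head 2512 z 0.2283 [array([ 566. , -171.2]), array([199.1,  51.7]), np.float64(80.4)]
base 2225 z 0.0654 [array([ 529. , -167.3]), array([203. ,  68.8]), np.float64(80.7)]
rack 3597 z 0.0457 [array([593.1, 148.6]), array([210.9, 130.9]), np.float64(81.2)]
jar 681 z 0.0751 [array([670.9,   0.7]), array([239.9, 199.9]), np.float64(0.3)]
```

```bash
cat >> h.py <<'E'
from scipy.spatial.transform import Rotation as Ro
BAR=np.array([.5627,.1525]); RY=np.radians(-8.9)      # amber axis, rack yaw
BORE=np.array([.5542,-.1713]); WY=np.radians(-9.7)    # bore axis, warmer yaw
def rot(beta,yaw,flip=1):
    """tool z points beta below horizontal along yaw; closing line horizontal"""
    h=np.array([np.cos(yaw),np.sin(yaw),0]); z=h*np.cos(beta)-np.array([0,0,np.sin(beta)])
    y=flip*np.array([-np.sin(yaw),np.cos(yaw),0]); return np.c_[np.cross(y,z),y,z]
rpy=lambda R:Ro.from_matrix(R).as_euler("xyz")
def wp(x,z): return np.array([BORE[0]+x*np.cos(WY),BORE[1]+x*np.sin(WY),z])  # point in the warmer's x-z plane
G=.140; B0=np.radians(60)   # grip height on bar above foot, tool angle at pick
def insert_pose(foot_x,foot_z,t,flip):
    """TCP pose with bar's foot centre at (foot_x,foot_z) in warmer plane, top tilted t to the front"""
    R=rot(B0-t,WY,flip); g=wp(foot_x-G*np.sin(t),foot_z+G*np.cos(t)); return g+R[:,2]*.019,rpy(R)
def foot(t,s=0,floor=.010,gap=0.):
    """foot centre for tilt t, bar centred in slack, foot corner gap above floor, drawn back s along the bar"""
    slack=.040-.055*np.tan(t)-.024*np.cos(t); a=-.020+.055*np.tan(t)+slack/2
    return a+.012*np.cos(t)-s*np.sin(t), floor+gap+.012*np.sin(t)+s*np.cos(t)
E
python3 - <<'E'
from h import *
f=np.load("/tmp/side.npz")["p"]; cv2.imwrite("pics/crop.png",cv2.resize(f[230:450,220:440,::-1],(600,600),interpolation=cv2.INTER_CUBIC))
for fl in(1,-1):
  R=rot(B0,RY,fl); g=np.r_[BAR,.010+G]; 
  for back in(.12,0): print(fl,"pick",back,np.round(inverse_kinematics(g+R[:,2]*(.019-back),rpy(R)),2).tolist() if inverse_kinematics(g+R[:,2]*(.019-back),rpy(R)) is not None else None)
  q=inverse_kinematics(g+R[:,2]*.019+[0,0,.16],rpy(R)); print("lift",q)
  for t in(13,):
   for s in(.13,.06,0):
    q=inverse_kinematics(*insert_pose(*foot(np.radians(t),s),np.radians(t),fl)); print(fl,t,s,foot(np.radians(t),s),None if q is None else np.round(q,2))
  R=rot(np.radians(25),WY,fl); print("push",inverse_kinematics(wp(-.08,.13),rpy(R)),inverse_kinematics(wp(-.0,.13),rpy(R)))
E
```

```text
1 pick 0.12 [0.29, -0.34, 2.13, -0.28, 0.89, -1.0]
1 pick 0 [0.23, -0.06, 2.11, -0.33, 0.63, -0.96]
lift [ 0.23178963 -0.24089063  1.95129248 -0.23363917  0.95328929 -1.09445174]
1 13 0.13 (np.float64(-0.022894761808749463), np.float64(0.13936752107420697)) [-0.66 -0.58  2.33  0.49  0.76 -2.31]
1 13 0.06 (np.float64(-0.007148188004678913), np.float64(0.0711616165392405)) [-0.64 -0.43  2.37  0.59  0.59 -2.44]
1 13 0 (np.float64(0.006348875255952987), np.float64(0.012699412652126381)) [-0.62 -0.26  2.38  0.77  0.44 -2.63]
push None [-0.72113473 -0.11299038  2.54285871  2.1465082   0.60218245  2.21992662]
-1 pick 0.12 [0.29, -0.34, 2.13, -0.28, 0.89, 2.14]
-1 pick 0 [0.23, -0.06, 2.11, -0.33, 0.63, 2.18]
lift [ 0.23178963 -0.24089063  1.95129248 -0.23363917  0.95328929  2.04714092]
-1 13 0.13 (np.float64(-0.022894761808749463), np.float64(0.13936752107420697)) [-0.66 -0.58  2.33  0.49  0.76  0.83]
-1 13 0.06 (np.float64(-0.007148188004678913), np.float64(0.0711616165392405)) [-0.64 -0.43  2.37  0.59  0.59  0.7 ]
-1 13 0 (np.float64(0.006348875255952987), np.float64(0.012699412652126381)) [-0.62 -0.26  2.38  0.77  0.44  0.51]
push None [-0.72113473 -0.11299038  2.54285871  2.1465082   0.60218245 -0.92166604]
```

View pics/crop.png

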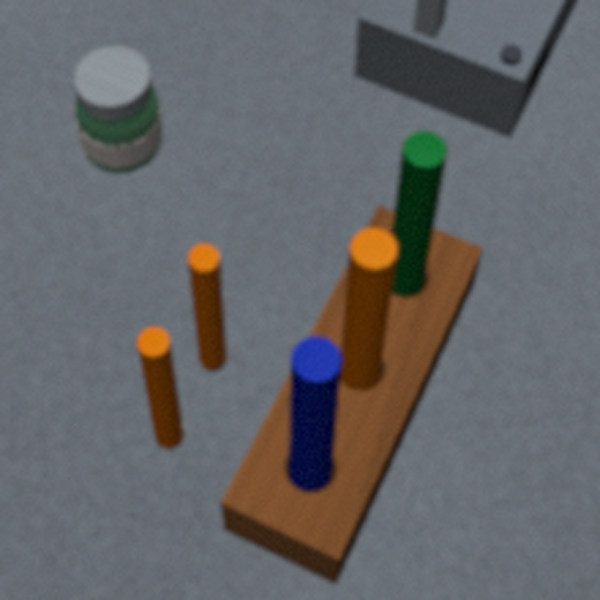

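The crop confirms it: the fat amber bar stands in the middle hole at crop (374,250), between blue and green. The two thin orange rods at crop (205,260) and (154,343) are the look-alikes. Picking now.

```bash
python3 - <<'E'
from h import *
gripper_to(.050,60)
R=rot(B0,RY,-1); g=np.r_[BAR,.010+G]+R[:,2]*.019
movep(g-R[:,2]*.13+[0,0,.03],rpy(R)); print(observe()["time_s"])
move_l(g-R[:,2]*.10,feed=.15)
r=move_l(g,feed=.12,max_force=8); o=observe(); print(r,o["time_s"],o["eef_pos"],g)
p,d=get_image("wrist"); cv2.imwrite("pics/w1.png",p[:,:,::-1])
p,d=get_image("side"); cv2.imwrite("pics/s1.png",p[100:460,160:640,::-1])
E
python3 -c "
import cv2,numpy as np
a=cv2.imread('pics/w1.png');b=cv2.imread('pics/s1.png');a=cv2.resize(a,(400,300));b=cv2.resize(b,(400,300));cv2.imwrite('pics/m1.png',np.hstack([a,b]))"
```

```text
2.5667
False 4.0833 [0.57248497 0.15120564 0.13444062] [0.57208562 0.15103025 0.13354552]
```

View pics/m1.png

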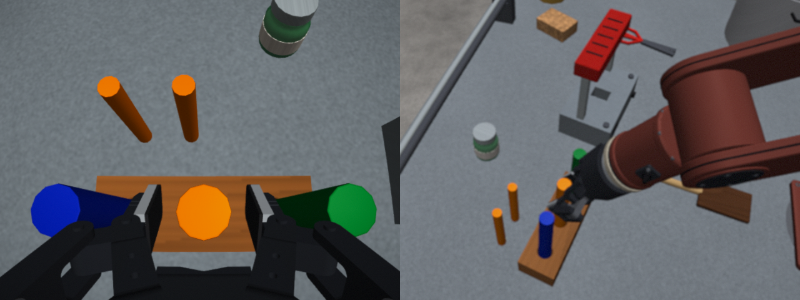

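The wrist picture shows the amber top at (204,212), centred between the pads, with the neighbours clear of the fingers. Gripping and lifting.

```bash
python3 - <<'E'
from h import *
gripper_to(.0,60); o=observe(); print("grip",o["opening"],o["grasp_force"],o["eef_pos"])
np.save("/tmp/grip.npy",np.r_[o["eef_pos"],o["tcp_rot"]])
p=np.array(o["eef_pos"])
print(move_l(p+[0,0,.06],feed=.1,max_force=15))
move_l(p+[0,0,.185],feed=.2)
t=np.radians(13); fx,fz=foot(t,.15); P,E=insert_pose(fx-.08,fz+.02,t,-1)
print(inverse_kinematics(P,E))
move_l(p+[-.08,0,.185],feed=.2)
movep(P,E); o=observe(); print(o["time_s"],o["eef_pos"],P,o["opening"],o["grasp_force"])
for n in("side","top"):
    p_,d=get_image(n); np.savez(f"/tmp/{n}2.npz",p=p_,d=d); cv2.imwrite(f"pics/{n}2.png",p_[:,:,::-1])
a=cv2.imread('pics/side2.png')[60:360,240:640];b=cv2.imread('pics/top2.png')[180:480,240:640];cv2.imwrite('pics/m2.png',np.hstack([a,b]))
E
```

```text
grip 0.022938403667279336 58.663004636764526 [0.57259486 0.15122184 0.13439483]
False
NoneTraceback (most recent call last):
  File "<stdin>", line 10, in <module>
plant.Unreachable: the arm cannot take that pose within its joint ranges
```

```bash
python3 - <<'E'
from h import *
p=np.array(observe()["eef_pos"]);R=rot(B0,RY,-1); print(p,observe()["time_s"])
for dx in(-.02,-.04,-.06,-.08): print("back",dx,inverse_kinematics(p+[dx,0,0],rpy(R)) is not None)
for td in(0,6,13):
  t=np.radians(td); 
  for s in(.13,.15,.17):
    fx,fz=foot(np.radians(13),s)
    print(td,s,[(o,inverse_kinematics(*insert_pose(fx-o,fz+.005,t,-1)) is not None) for o in(0,.01,.02,.03,.04,.06)])
E
```

```text
[0.49242502 0.15126218 0.31834486] 6.6167
back -0.02 True
back -0.04 True
back -0.06 True
back -0.08 True
0 0.13 [(0, True), (0.01, True), (0.02, True), (0.03, True), (0.04, True), (0.06, True)]
0 0.15 [(0, True), (0.01, True), (0.02, True), (0.03, True), (0.04, True), (0.06, True)]
0 0.17 [(0, True), (0.01, True), (0.02, True), (0.03, True), (0.04, True), (0.06, True)]
6 0.13 [(0, True), (0.01, True), (0.02, True), (0.03, True), (0.04, True), (0.06, True)]
6 0.15 [(0, True), (0.01, True), (0.02, True), (0.03, True), (0.04, True), (0.06, True)]
6 0.17 [(0, True), (0.01, True), (0.02, True), (0.03, True), (0.04, True), (0.06, True)]
13 0.13 [(0, True), (0.01, True), (0.02, True), (0.03, True), (0.04, True), (0.06, True)]
13 0.15 [(0, True), (0.01, True), (0.02, True), (0.03, True), (0.04, True), (0.06, True)]
13 0.17 [(0, True), (0.01, True), (0.02, True), (0.03, True), (0.04, True), (0.06, True)]
```

```bash
python3 - <<'E'
from h import *
t=np.radians(13); fx,fz=foot(t,.15); P,E=insert_pose(fx-.06,fz+.005,t,-1)
movep(P,E); o=observe(); print(o["time_s"],o["eef_pos"],P,o["opening"],o["grasp_force"])
P,E=insert_pose(*foot(t,.12),t,-1); move_l(P,feed=.12,max_force=10); o=observe(); print(o["time_s"],np.array(o["eef_pos"])-P)
for n in("side","top"):
    W,C,px,p_=cloud(n); H=hsv(C); np.savez(f"/tmp/{n}2.npz",W=W,H=H); cv2.imwrite(f"pics/{n}2.png",p_[:,:,::-1])
    m=(H[:,0]>=8)&(H[:,0]<=14)&(H[:,1]>170)&(W[:,1]<-.05)&(abs(W[:,1]+.17)<.06); q=W[m]; 
    h=np.array([np.cos(WY),np.sin(WY)]); xl=(q[:,:2]-BORE)@h; yl=(q[:,:2]-BORE)@[-h[1],h[0]]
    print(n,m.sum())
    for lo in np.arange(.1,.32,.03):
        k=(q[:,2]>=lo)&(q[:,2]<lo+.03)
        if k.sum()>15: print(round(lo+.015,3),k.sum(),"x",np.percentile(xl[k],[2,50,98]).round(4),"y",np.percentile(yl[k],[2,50,98]).round(4))
a=cv2.imread('pics/side2.png')[60:360,240:640];b=cv2.imread('pics/top2.png')[180:480,240:640];cv2.imwrite('pics/m2.png',np.hstack([a,b]))
E
```

```text
7.8083 [ 0.44995636 -0.15345875  0.28645486] [ 0.44978546 -0.15345209  0.28637101] 0.02219487223234823 58.8857638835907
8.5833 [ 1.56513237e-04  8.15661905e-04 -1.31396211e-06]
side 295
0.145 62 x [-0.0352 -0.0251 -0.014 ] y [0.0052 0.0101 0.0136]
0.175 55 x [-0.0421 -0.0336 -0.018 ] y [0.0057 0.0104 0.0135]
0.205 52 x [-0.0479 -0.0404 -0.0257] y [0.007  0.0093 0.0123]
0.235 55 x [-0.0557 -0.0465 -0.0323] y [0.0032 0.0103 0.0137]
0.295 56 x [-0.0693 -0.054  -0.0456] y [-0.0129  0.0085  0.0179]
top 350
0.145 26 x [-0.0239 -0.0157 -0.0116] y [0.0007 0.0078 0.0121]
0.175 47 x [-0.0325 -0.0233 -0.0166] y [0.0014 0.009  0.0123]
0.205 39 x [-0.0356 -0.0285 -0.0136] y [0.001  0.0086 0.0175]
0.265 32 x [-0.0672 -0.0412 -0.0363] y [-0.0108  0.0051  0.0095]
0.295 197 x [-0.0666 -0.0561 -0.0439] y [-0.0092  0.0029  0.0125]
```

View pics/m2.png

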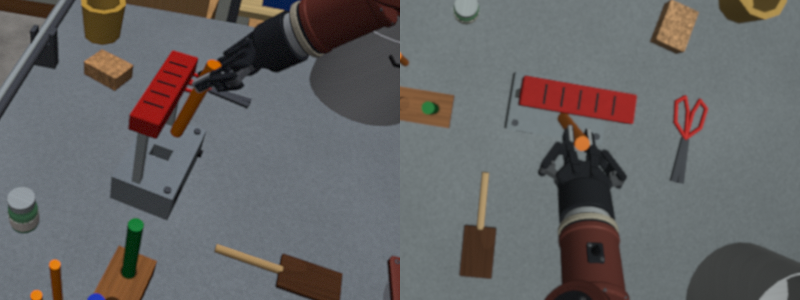

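The bar is held in front of the head and tilted, its foot (crop 180,130) over the base front, with the bore visible at crop (162,153). I'll fit the bar's axis to both depth clouds and refine the bore before lowering.

```bash
cat >> h.py <<'E'
from scipy.optimize import least_squares
def local(W):
    h=np.array([np.cos(WY),np.sin(WY)]); return np.c_[(W[:,:2]-BORE)@h,(W[:,:2]-BORE)@[-h[1],h[0]],W[:,2]]
def fitbar(L,H,zlo,zhi,x0):
    m=(H[:,0]>=7)&(H[:,0]<=15)&(H[:,1]>170)&(L[:,2]>zlo)&(L[:,2]<zhi)&(abs(L[:,1])<.05)&(abs(L[:,0])<.12)
    q=L[m]; z0=(zlo+zhi)/2
    def f(v):
        d=np.array([v[2],v[3],1]); d/=np.linalg.norm(d); return (np.linalg.norm(np.cross(q-[v[0],v[1],z0],d),axis=1)-.012)*1e3
    r=least_squares(f,x0,loss="soft_l1"); return m.sum(),z0,r.x,np.sqrt(np.mean(r.fun**2))
E
python3 - <<'E'
from h import *
t=np.radians(13); fx,fz=foot(t,.12); T=np.tan(t)
Ls=[];Hs=[]
for n in("side","top","both"):
    if n=="both": L,H=np.vstack(Ls),np.vstack(Hs)
    else:
        f=np.load(f"/tmp/{n}2.npz"); L,H=local(f["W"]),f["H"]; Ls.append(L);Hs.append(H)
    e=[fx-(.1-0)*0-( .205-fz)*T,0,-T,0]
    k,z0,v,r=fitbar(L,H,.135,.275,e); print(n,k,"at z",z0,"axis",v.round(4),"expected",np.round(e,4),"tilt",np.degrees(np.arctan(-v[2])).round(2),"rms mm",r.round(2))
    if n!="both":
        m=(L[:,2]>.215)&(L[:,2]<.24)&(H[:,1]>150)&((H[:,0]<5)|(H[:,0]>175))&(abs(L[:,1])<.13); q=L[m]
        print(" head x",np.percentile(q[:,0],[1,99]).round(4),"y",np.percentile(q[:,1],[.5,99.5]).round(4))
        m=(abs(L[:,2]-.065)<.006)&(abs(L[:,1])<.13)&(abs(L[:,0])<.08)&(H[:,1]<90); q=L[m]
        print(" base x",np.percentile(q[:,0],[.5,99]).round(4),"y",np.percentile(q[:,1],[.5,99.5]).round(4))
        m=(L[:,2]<.055)&(abs(L[:,1])<.03)&(abs(L[:,0])<.035); q=L[m]; 
        if m.sum(): print(" bore inside pts",m.sum(),"x",q[:,0].min().round(4),q[:,0].max().round(4),"y",q[:,1].min().round(4),q[:,1].max().round(4),"zmin",q[:,2].min())
E
```

```text
side 533 at z 0.20500000000000002 axis [-3.750e-02  1.000e-04 -2.385e-01  1.000e-03] expected [-0.038   0.     -0.2309  0.    ] tilt 13.42 rms mm 1.0
 head x [-0.0133  0.0363] y [-0.0956  0.1   ]
 base x [-0.059  0.06 ] y [-0.0994  0.1006]
 bore inside pts 156 x -0.0148 0.0223 y -0.0196 0.0052 zmin 0.03085161262647973
top 144 at z 0.20500000000000002 axis [-0.0379  0.0003 -0.2154  0.0015] expected [-0.038   0.     -0.2309  0.    ] tilt 12.16 rms mm 3.18
 head x [-0.0118  0.0364] y [-0.097   0.0991]
 base x [-0.0592  0.0602] y [-0.1006  0.0997]
 bore inside pts 44 x -0.0181 -0.0069 y -0.0166 0.004 zmin 0.007179681736710908
both 677 at z 0.20500000000000002 axis [-3.760e-02  1.000e-04 -2.277e-01  2.500e-03] expected [-0.038   0.     -0.2309  0.    ] tilt 12.83 rms mm 1.73
```

The fitted axis agrees with the expected one to 0.5 mm, and the warmer edges are centred. Lowering.

```bash
python3 - <<'E'
from h import *
t=np.radians(13)
f0=np.array(observe()["ft_force"])
P,_=insert_pose(*foot(t,.004),t,-1); r=move_l(P,feed=.06,max_force=6); o=observe()
print(r,o["time_s"],np.array(o["eef_pos"])-P,np.array(o["ft_force"])-f0)
if not r:
    P,_=insert_pose(*foot(t,-.004),t,-1); r=move_l(P,feed=.015,max_force=4); o=observe()
    print(r,o["time_s"],np.array(o["eef_pos"])-P,np.array(o["ft_force"])-f0)
W,C,px,p_=cloud("side"); L,H=local(W),hsv(C); k,z0,v,rr=fitbar(L,H,.07,.15,[-.02,0,-.23,0]); print(k,v.round(4),np.degrees(np.arctan(-v[2])),rr)
cv2.imwrite("pics/s3.png",cv2.resize(p_[80:300,300:560,::-1],None,fx=2.5,fy=2.5))
E
```

```text
False 10.7667 [ 0.00017605 -0.0001284   0.00044537] [ 0.5081293  -1.10960372 -0.20584953]
True 11.1417 [-0.00043808 -0.00015587  0.00423505] [-1.25781449 -0.62476435  5.33549562]
206 [-1.460e-02 -2.000e-04 -2.374e-01  1.700e-03] 13.353978889018176 1.0742138022641454
```

View pics/s3.png

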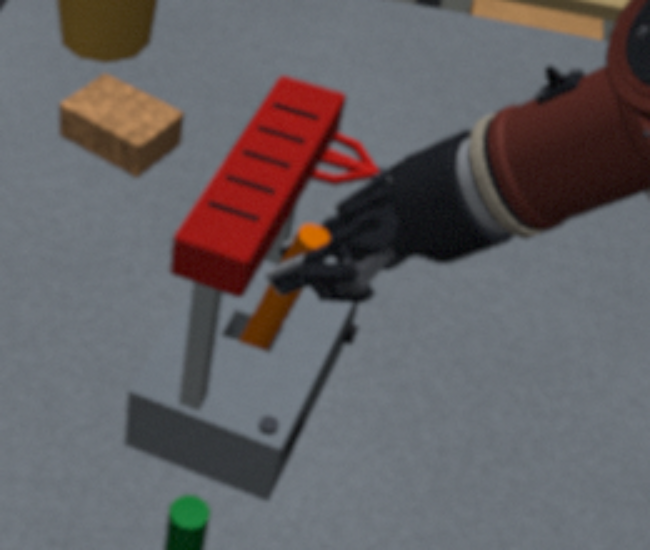

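Contact came right at the expected floor height. The picture shows the bar standing tilted in the bore mouth (crop 258,340), with its top (312,237) in front of the head. Releasing and backing off.

```bash
python3 - <<'E'
from h import *
gripper_to(.030,20); hold(.3); gripper_to(.055)
o=observe(); p=np.array(o["eef_pos"]); z=Ro.from_euler("xyz",o["tcp_rot"]).as_matrix()[:,2]; print(o["time_s"],o["opening"])
for d in(.10,.09,.08,.07,.06,.05):
    if inverse_kinematics(p-z*d,o["tcp_rot"]) is not None: break
print("retreat",d,move_l(p-z*d,feed=.06,max_force=5)); hold(.5)
for b in(38,42,45,48,52): print(b,[(x,zz) for x in(-.09,-.07,-.06,-.05,-.02,0.) for zz in(.11,.125,.14) if inverse_kinematics(wp(x,zz),rpy(rot(np.radians(b),WY,-1))) is None])
W,C,px,p_=cloud("side"); L,H=local(W),hsv(C); k,z0,v,rr=fitbar(L,H,.07,.17,[-.02,0,-.23,0]); print(observe()["time_s"],k,v.round(4),np.degrees(np.arctan(-v[2])),rr)
cv2.imwrite("pics/s4.png",cv2.resize(p_[80:300,300:560,::-1],None,fx=2.5,fy=2.5))
E
```

```text
12.1 0.055109053608087676
retreat 0.1 False
38 [(-0.09, 0.11), (-0.09, 0.125), (-0.09, 0.14), (-0.07, 0.11), (-0.07, 0.125), (-0.07, 0.14), (-0.06, 0.11), (-0.06, 0.125), (-0.06, 0.14), (-0.05, 0.11), (-0.05, 0.125)]
42 [(-0.09, 0.11), (-0.09, 0.125), (-0.09, 0.14), (-0.07, 0.11), (-0.07, 0.125), (-0.07, 0.14)]
45 [(-0.09, 0.11), (-0.09, 0.125), (-0.09, 0.14)]
48 []
52 []
14.4667 414 [-0.0213 -0.0003 -0.2696 -0.0024] 15.087225274805716 1.0512070382501901
```

View pics/s4.png

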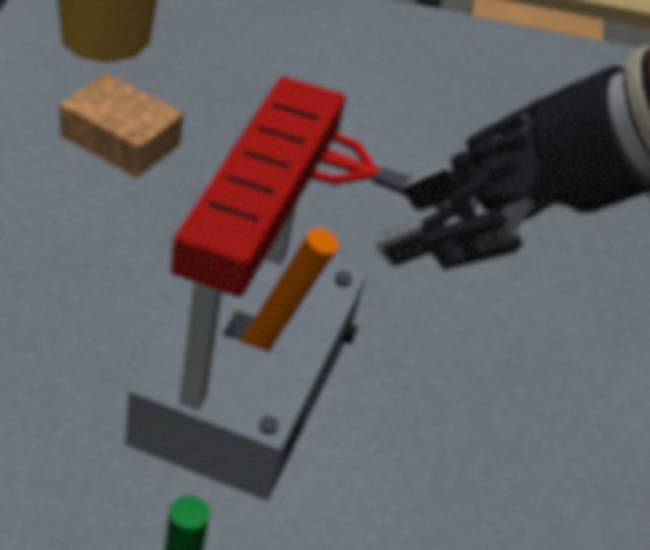

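The bar leans by itself on the front rim, top at crop (322,243), foot in the bore, gripper clear. Now the push with shut fingers.

```bash
cat >> h.py <<'E'
def see(name=None):
    W,C,px,p_=cloud("side"); L,H=local(W),hsv(C)
    if name: cv2.imwrite(name,cv2.resize(p_[80:300,300:560,::-1],None,fx=2.5,fy=2.5))
    k,z0,v,rr=fitbar(L,H,.07,.17,[-.01,0,-.15,0]); print(round(observe()["time_s"],2),k,v.round(4),"tilt",np.degrees(np.arctan(-v[2])).round(2),np.degrees(np.arctan(v[3])).round(2),"rms",rr.round(2),flush=True)
    return np.degrees(np.arctan(-v[2]))
E
python3 - <<'E'
from h import *
gripper_to(0,20); R=rot(np.radians(48),WY,-1)
movep(wp(-.085,.15),rpy(R)); move_l(wp(-.085,.125),feed=.1); 
move_l(wp(-.055,.125),feed=.06,max_force=5); see()
for x in(-.045,-.038,-.032):
    r=move_l(wp(x,.125),feed=.02,max_force=5); o=observe(); print(x,r,o["eef_pos"],np.round(o["ft_force"],1))
    t=see("pics/s5.png")
    if r or t<8: break
E
```

```text
16.48 397 [-2.140e-02 -1.000e-04 -2.742e-01 -1.600e-03] tilt 15.34 -0.09 rms 0.93
-0.045 False [ 0.50983147 -0.16358819  0.12484525] [-0.1  0.   1.3]
17.18 407 [-2.110e-02 -2.000e-04 -2.767e-01 -4.900e-03] tilt 15.46 -0.28 rms 1.0
-0.038 False [ 0.51679815 -0.16481765  0.12491555] [ 0.4 -1.  -0.2]
17.73 404 [-1.580e-02 -2.000e-04 -2.215e-01 -4.100e-03] tilt 12.49 -0.24 rms 0.9
-0.032 False [ 0.52276521 -0.16586458  0.1249805 ] [0.4 0.2 0.6]
18.23 402 [-0.0103 -0.0005 -0.1721 -0.0064] tilt 9.77 -0.37 rms 0.9
```

View pics/s5.png

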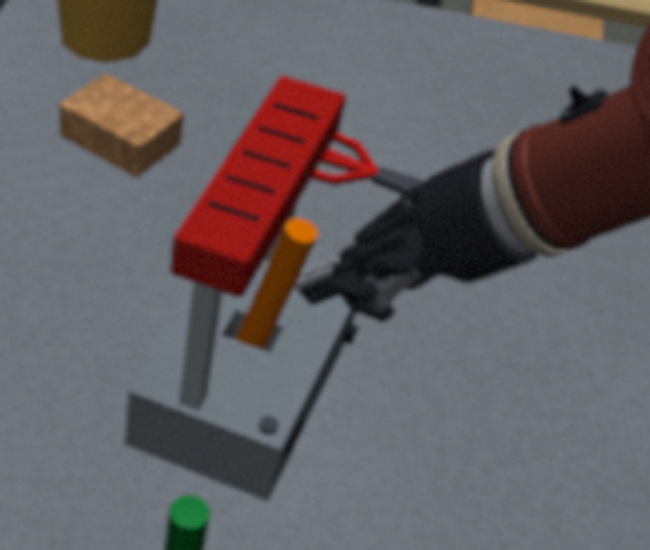

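The push works: the bar has tipped from 15° to about 10° and its top is going under the head at crop (300,233). Continuing in small steps.

```bash
python3 - <<'E'
from h import *
for x in(-.028,-.025,-.022,-.019,-.016,-.013):
    r=move_l(wp(x,.125),feed=.012,max_force=5); hold(.15); print(x,r); t=see()
    if r or t<2.5: break
if not r and t<2.5:
    hold(.3); move_l(wp(-.08,.125),feed=.06); hold(.7); see("pics/s6.png")
E
```

```text
-0.028 False
18.91 187 [0.0121 0.0003 0.0382 0.0074] tilt -2.19 0.42 rms 1.06
20.98 220 [0.0085 0.0011 0.0071 0.016 ] tilt -0.41 0.92 rms 0.97
```

View pics/s6.png

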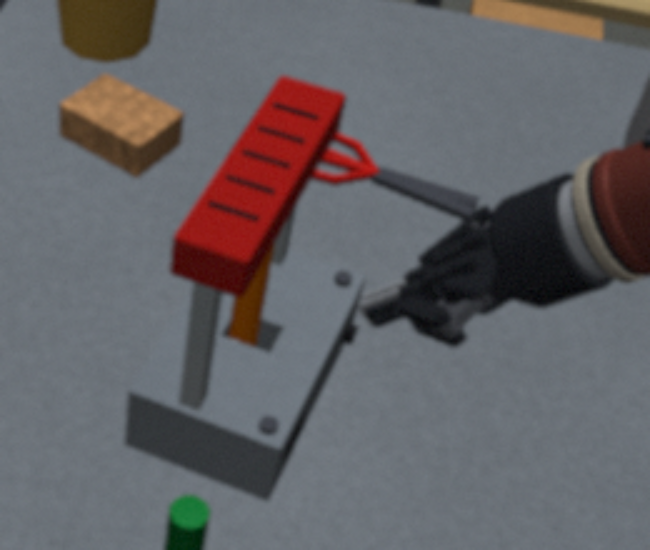

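The bar stands upright under the head (crop 250,310), tilt about 0°, and the gripper is clear. One last numeric check of the bar, then handing in.

```bash
python3 - <<'E'
from h import *
hold(.5); t=see()
if abs(t)<2: job_done(); print("done")
E
```

```text
21.52 229 [ 0.0083 -0.0015  0.0009 -0.0124] tilt -0.05 -0.71 rms 0.99
the job is handed in; nothing more can be done
done
```

The job is handed in: the amber bar leaned by itself on the bore's front rim, then was tipped up and stands upright under the head (within 1° by camera), with the gripper clear, at 21.5 s. I didn't re-check the blue and green bars or the jar at the end, but the arm met no unexpected contact.

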